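Index the knob to the work position

ROBOT

A 7-joint arm with a two-finger parallel gripper is mounted at the origin on a cart in front of the work surface, level with it; the furniture and walls round the work are solid. World frame = base frame: x ahead of the robot, y to its left, z up, the work surface at z = 0. Lengths are in m, angles in rad, forces in N, time in s.
With the tool pointing down it reaches from about 0.425 to 0.925 m from the base axis. Payload 6.8 kg.
Tool frame: the origin (TCP) lies between the finger pads; the fingertips stand r.tcp_to_tips ahead of it and the grasp point (between the pads) lies 3 mm ahead of it (r.tcp_to_tips is the distance from the TCP to the fingertips, in m); z points along the fingers, y is the line along which they close (so a half turn about z gives the same grasp; the last joint's range is limited). The gripper opens to 85 mm and grips with 20 to 120 N. Pads are 22 mm wide; open, the fingers measure 114 mm over their backs; the gripper's body (76 mm by 85 mm) begins 54 mm behind the grasp point. The pads swing forward as they close: fully open they stand 13 mm farther back than shut.
Start: joints at [1.153, 0.477, 0.022, 1.555, -0.011, 1.109, -0.083], TCP at [0.206, -0.643, 0.253] pointing down, gripper open.
Joint ranges: [-2.96, 2.96], [-0.34, 2.1], [-1.41, 1.46], [0.24, 2.44], [-1.37, 4.51], [0.17, 1.92], [-2.96, 2.96]. Speed limits (rad/s): [2.39, 2.39, 3.14, 3.14, 3.14, 3.14, 3.14].

INTERFACE

Orientations are given as a rotation vector (axis times angle).
In Python, from bench import r gives the robot as it stands. The module is installed in compiled form; this text tells all that it offers.
- The arm moves only by the tool step_arm, never from a script. Its argument "moves" is a list of rows, each an object of numbers: "rx", "ry", "rz": the turn, a rotation vector about the tool's x, y, z in degrees; "dx", "dy", "dz": the shift along the tool's x, y, z in mm; "gripper": the opening, from -1 (shut) to 1 (fully open). In form: [{"rx": .., "ry": .., "rz": .., "dx": .., "dy": .., "dz": .., "gripper": ..}, ...]. A call has 1 to 20 rows; each row shifts and turns the commanded pose from where the row before left it, along the tool's axes as they then stand; what a row does not reach is not made up. A row lasts 1/8 s, in which the tool goes at most 62.5 mm and 10.7 degrees, less where a joint would pass 70% of its speed; a pose out of reach is approached as far as the arm can. A call is refused whole if a number of a shift passes 62.5 or a number of a turn 10.7, either way. A call with a gripper value outside its range is refused whole. The fingers move at their own pace and stop on an object; "grip_force" is the grip in N (left out, the last holds). Time passes only in rows, so rows that do not move let the fingers close. It gives the time, the measured TCP pose, the force, the opening and the grip force at its end, in the units of the state.
- r.get_obs(): the state, without advancing time (a new reading comes with each control period).
- r.grab_frame(name): name is "side" or "top"; returns the picture (384x512x3 uint8, blue, green, red); there is no depth.
- r.camera_info(name): a dict with "mtx" (3x3 intrinsics, pixels), "rvec" (rotation vector, rad) and "tvec" (3), from world to camera coordinates, as OpenCV has them. Camera axes: x right, y down, z forward; pixel columns grow to the right and rows downward; lengths in m; the calibration is good to about 2 mm. A picture is of the moment at which its call begins. camera_info takes no time and is no camera call.
- r.hand_in(): hands the job in; it is judged then, once.
The state is a dict: "clock": time; "joints": joint angles; "qvel": joint speeds; "tau": joint torques, N m; "tcp_pos": TCP position; "orientation": TCP orientation; "contact_force": force on the tool from outside, world axes, zero at the start; "moment": the same for the moment, N m; "grip_width": finger opening in m; "gripper_force": force on a finger pad.
Only numpy, scipy, OpenCV 4.12 (cv2) and the standard library are available. Lean on these libraries where they do the work, as an engineer would, in place of code of your own. Each camera call takes 0.05 s, during which the arm holds its last target. There are 200 camera calls.

TASK

The wooden knob stands on the guarded index table one station to the left or right of the front. Push the table round by one of its upright steel posts, one notch, so that the knob comes to the front station behind the pointer and the table clicks into its notch there. Do not touch the knob or the wooden block on the table, and leave the other things lying about where they are.

Things in the scene. Friction and masses are not known exactly. Their poses are not given: they have to be found in the camera images.
- index_stand: Fixed index table. Origin on the vertical turning axis, at the underside of its plywood baseboard (420 x 290 x 18 mm, 295 mm to the front and 125 mm to the back of the axis); -x points to the front (robot side, within 0.2 rad), +y left, z up. A steel pointer, 10 mm high, lies on the board in front, 145 to 186 mm from the axis. All heights below are above this origin
- disc (a joint): Angle of the disc, rad, about 0 (within 0.02) at the start; positive anticlockwise from above: +1.047 brings the left station to the front, -1.047 the right one. A notch every 1.047: a sprung roller pulls the disc home from 0.09 rad either side; between notches it stays where left, with slight friction. Leaving or entering a notch takes about 5 N at a post. Range 3.0 either way
- work_point (a point): Centre of the front station, on the disc's top, 84 mm in front of the axis; it does not turn. The turning wooden disc is 264 mm across, 16 mm thick, its top at height 66 mm. It has six stations 60 degrees apart, 84 mm from the axis, each inside a thin steel ring 80 mm across and 6 mm high; one is at the front at the start and is empty
- cover_centre (a point): Centre of the underside of the fixed flat round wire guard over the disc (like a fan grille; nothing passes through it), 282 mm across, underside at height 130 mm, 5 mm thick (rim to 136, nut on its middle to 149), on a 22 mm column at the axis. It stands out 13 mm past the posts: a post is reached only from outside, under the rim, fingers tilted about 30 to 40 degrees, pointing in and down
- post_left (a point): Centre of the top of the upright steel post that at the start stands 30 degrees to the left of the front; it turns with the disc. Six such posts, 18 mm thick, 50 mm high (top at height 116 mm), stand 119 mm from the axis midway between stations. Pushing this one to the right brings the left station to the front
- post_right (a point): Centre of the top of the like post that at the start stands 30 degrees to the right of the front; it turns with the disc. Pushing it to the left brings the right station to the front
- wooden_knob: A turned dark wooden cupboard knob, 43 mm across, 48 mm high, standing on its foot in the station next to the front one, left or right; origin at the centre of its underside. It stands loose within the station's ring
- offcut: A plain wooden block, 36 x 60 x 18 mm, lying loose in the station on the other side of the front one; origin at the centre of its underside
- tape_measure: A pocket tape measure, 31 x 92 x 62 mm, standing on the front rail of the worktop at the left; origin at the centre of its underside. To be left alone
- filler_tin: A round tin of filler, 69 mm across, 68 mm high, on the front rail at the right; origin at the centre of its underside. To be left alone
- screwdriver: A screwdriver, 196 mm long, 28 mm thick, lying crosswise on the baseboard in front of the pointer; origin at the middle of its underside. To be left alone
There are look-alikes about, which are no part of the job. Leave any orange look-alike of the wooden_knob alone.

How it is judged:
At the end, for the whole second after the job is handed in: The disc rests in the notch one step (1.047 rad, within 0.057) from where it began, and the knob stands upright in the front station, its centre within 35 mm of the work point (horizontal distance between wooden_knob and work_point below 0.035 m and angle between wooden_knob's own z axis and vertical below 0.15 rad and (value of joint disc between 0.99 and 1.105 rad or value of joint disc between -1.105 and -0.99 rad) and velocity of joint disc between -0.05 and 0.05 rad/s); the robot touches nothing.
It fails at once if the robot touches the wooden knob (contact force between any of the fingers, the arm and wooden_knob above 0.5 N).
It fails at once if the robot touches the wooden block (contact force between any of the fingers, the arm and offcut above 0.5 N).
It fails at once if the tape measure, the tin or the screwdriver is moved by more than 30 mm (distance of any of tape_measure, filler_tin, screwdriver from where it was at the start of the episode above 0.03 m).
It also fails if it takes over 45 s, if anything falls off the work surface, if the arm or the gripper's body presses on something with over 40 N, if the wrist force passes 120 N, or if a joint passes its speed limit or range.

## Working session

There is one attempt and no reset: what is moved stays moved. The work goes in short steps, Python scripts to look and compute and a tool call to move; the robot and the scene stay as the last step left them, time stands still between calls to the robot, and variables do not carry over. Pictures are saved under pics/ and viewed, at most 10 in all, crops included, and the job is handed in when it is done.

Besides the shell and the picture viewer there is one more tool, called as name(argument=value, ...), one argument or row to a line, values as JSON. step_arm: Moves the arm, as the interface text tells. Its arguments: {"type":"object","properties":{"moves":{"type":"array","items":{"type":"object","properties":{"rx":{"type":"number"},"ry":{"type":"number"},"rz":{"type":"number"},"dx":{"type":"number"},"dy":{"type":"number"},"dz":{"type":"number"},"gripper":{"type":"number"}}}},"grip_force":{"type":"number"}},"required":["moves"]}

```bash
mkdir -p pics
python3 - <<'E'
from bench import r
import cv2,numpy as np
for n in("side","top"):
    cv2.imwrite(f"pics/{n}0.png",r.grab_frame(n)); c=r.camera_info(n); R=cv2.Rodrigues(np.array(c["rvec"]))[0]
    print(n,np.round(c["mtx"],1).tolist(),np.round(-R.T@np.array(c["tvec"]).ravel(),3),R.round(2).tolist())
print(r.tcp_to_tips); o=r.get_obs(); print({k:np.round(v,3).tolist() for k,v in o.items()})
E
```

```text
side [[394.6, 0.0, 256.8], [0.0, 394.6, 191.5], [0.0, 0.0, 1.0]] [0.528 1.038 0.542] [[-1.0, 0.02, 0.03], [-0.02, 0.37, -0.93], [-0.03, -0.93, -0.37]]
top [[395.5, 0.0, 263.6], [0.0, 395.5, 193.9], [0.0, 0.0, 1.0]] [ 0.287 -0.013  1.323] [[-0.02, -1.0, -0.03], [-0.99, 0.03, -0.14], [0.14, 0.03, -0.99]]
0.022
{'clock': 0.1, 'joints': [1.153, 0.478, 0.022, 1.556, -0.012, 1.109, -0.083], 'qvel': [-0.0, -0.002, 0.001, -0.002, 0.001, -0.0, -0.001], 'tau': [0.004, -59.777, 1.613, -28.196, 0.013, 0.005, 0.0], 'tcp_pos': [0.206, -0.642, 0.252], 'orientation': [-3.102, -0.485, 0.001], 'contact_force': [0.43, -0.953, 0.185], 'moment': [-0.017, -0.044, -0.031], 'gripper_force': 0.0, 'grip_width': 0.085}
```

View pics/side0.png

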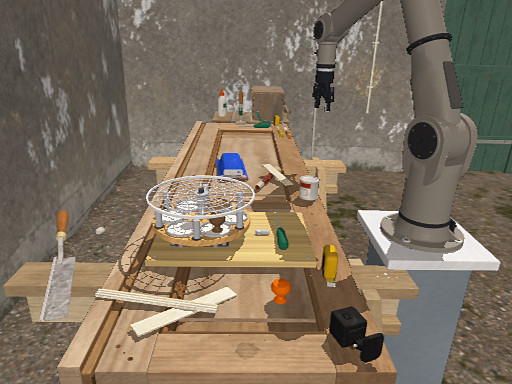

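View pics/top0.png

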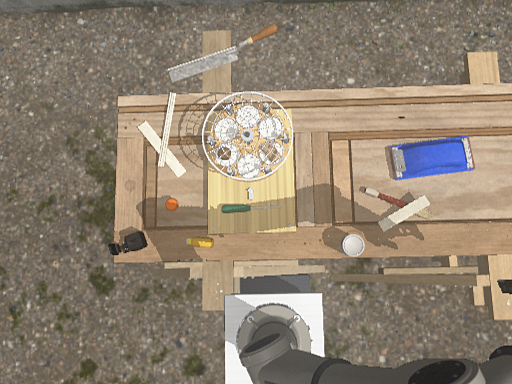

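The side view shows the guarded table around (200,215), with a dark knob near (216,222). In the top view the guard is around (248,135), the pointer at (250,193) and the screwdriver at (240,208). I'll enlarge both.

Run:
```python
import cv2,numpy as np
a=cv2.imread("pics/top0.png")[85:240,190:310]; b=cv2.imread("pics/side0.png")[165:275,140:320]
cv2.imwrite("pics/z1.png",cv2.resize(a,None,fx=3.8,fy=3.8,interpolation=2)); cv2.imwrite("pics/z2.png",cv2.resize(b,None,fx=4.4,fy=4.4,interpolation=2))
```

```text
(no output)
```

View pics/z1.png

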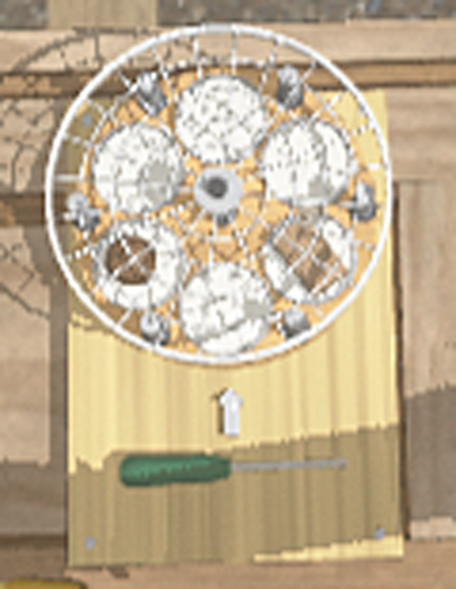

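View pics/z2.png

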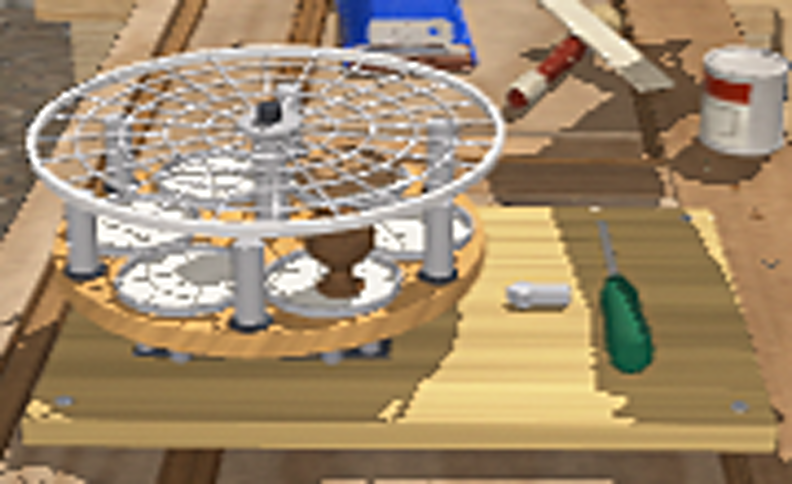

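The knob is in the left station: dark brown at crop (130,260) in the top view, standing near (340,260) in the side view. The block is on the right. So post_left, at top crop (155,325), has to be pushed to the right. Next I'll measure the axis, height and yaw.

```bash
cat > h.py <<'E'
from bench import r
import cv2,numpy as np
def cam(n):
    c=r.camera_info(n); return np.array(c["mtx"]),cv2.Rodrigues(np.array(c["rvec"]))[0],np.array(c["tvec"]).ravel()
def ray(n,p):
    K,R,t=cam(n); d=R.T@np.linalg.solve(K,[p[0],p[1],1]); return -R.T@t,d/np.linalg.norm(d)
def onz(n,p,z):
    o,d=ray(n,p); return o+d*(z-o[2])/d[2]
def tri(p,q):
    (a,u),(b,v)=ray("top",p),ray("side",q)
    s=np.linalg.lstsq(np.c_[u,-v],b-a,rcond=None)[0]; A=a+s[0]*u;B=b+s[1]*v
    return (A+B)/2,np.linalg.norm(A-B)
def proj(n,P):
    K,R,t=cam(n); return cv2.projectPoints(np.array(P,float).reshape(-1,3),R,t,K,None)[0].reshape(-1,2)
T=lambda x,y:(190+(x+.5)/3.8-.5,85+(y+.5)/3.8-.5)
S=lambda x,y:(140+(x+.5)/4.4-.5,165+(y+.5)/4.4-.5)
E
python3 - <<'E'
from h import *
np.set_printoptions(precision=4,suppress=True)
print("nut",tri(T(218,186),S(268,108)))
print("rimcentre",tri(T(219,193.5),S(267,141)))
for z in(.13,.15,.17):
    e=[onz("top",T(*p),z) for p in((46,193),(392,193),(219,25),(219,362))]
    f=[onz("side",S(*p),z) for p in((28,141),(506,141),(267,47),(267,236))]
    print(z,"diam",e[0][1]-e[1][1],e[2][0]-e[3][0],f[0][0]-f[1][0],f[2][1]-f[3][1],"c",(e[0]+e[1])[1]/2,(e[2]+e[3])[0]/2,(f[0]+f[1])[0]/2,(f[2]+f[3])[1]/2)
print("board corners top view z=.018",[onz("top",T(*p),.018) for p in((69,565),(404,556),(385,92))])
print("side board bottom/top",[onz("side",S(*p),.018) for p in((22,430),(775,428),(712,210))])
print("ptr",onz("top",T(231,388),.028),onz("top",T(232,437),.028),tri(T(231,388),S(512,290)))
print("knob",[onz("top",T(130,260),z) for z in (.1,.13)],"postL foot",onz("side",S(438,274),.066),tri(T(155,325),S(438,125)))
E
```

```text
nut (array([0.6432, 0.0657, 0.1532]), np.float64(0.0007616382685739278))
rimcentre (array([0.6439, 0.0664, 0.1319]), np.float64(0.00018872816054733876))
0.13 diam 0.2844131733046542 0.2855362269138195 0.2880302300160318 -0.3001559321280388 c 0.06705266869211768 0.646655448763363 0.6430906269987495 0.043340259430300676
0.15 diam 0.2796471122237801 0.2807513462331491 0.27403283685561475 -0.285569266724224 c 0.0657133505104592 0.6406355589521697 0.6375218236797919 0.09168632318168435
0.17 diam 0.27488105114290595 0.2759664655524787 0.2600354436951977 -0.2709826013204093 c 0.06437403232880069 0.6346156691409764 0.6319530203608344 0.14003238693306808
board corners top view z=.018 [array([0.3488, 0.2103, 0.018 ]), array([ 0.3495, -0.0805,  0.018 ]), array([ 0.7676, -0.0778,  0.018 ])]
side board bottom/top [array([0.7656, 0.2108, 0.018 ]), array([0.3475, 0.2008, 0.018 ]), array([ 0.3454, -0.0891,  0.018 ])]
ptr [0.499  0.0658 0.028 ] [0.4558 0.0658 0.028 ] (array([0.4956, 0.0658, 0.033 ]), np.float64(0.005184476101533115))
knob [array([0.5982, 0.1442, 0.1   ]), array([0.5906, 0.1403, 0.13  ])] postL foot [0.5392 0.1105 0.066 ] (array([0.5346, 0.1165, 0.1633]), np.float64(0.011207501245138798))
```

The board lies at z≈0, the axis is at (0.643, 0.066) and the yaw is about 0. The guard rim (z .132, diameter .284), the board size and the pointer distance (144 mm) all agree with the given sizes. First I swing about the base towards the table's front-left, with the gripper shutting.

step_arm(
  moves=[
    {"dx": 30, "rz": -2.5, "gripper": -1},
    {"dx": 59, "dy": -2.6, "rz": -5, "gripper": -1},
    {"dx": 59, "dy": -2.6, "rz": -5, "gripper": -1},
    {"dx": 59, "dy": -2.6, "rz": -5, "gripper": -1},
    {"dx": 59, "dy": -2.6, "rz": -5, "gripper": -1},
    {"dx": 59, "dy": -2.6, "rz": -5, "gripper": -1},
    {"dx": 59, "dy": -2.6, "rz": -5, "gripper": -1},
    {"dx": 59, "dy": -2.6, "rz": -5, "gripper": -1},
    {"dx": 59, "dy": -2.6, "rz": -5, "gripper": -1},
    {"dx": 59, "dy": -2.6, "rz": -5, "gripper": -1},
    {"dx": 59, "dy": -2.6, "rz": -5, "gripper": -1},
    {"dx": 30, "rz": -2.5, "gripper": -1},
    {"gripper": -1},
  ],
  grip_force=100,
)

```text
invalid input at $.moves[0]: expected keys rx, ry, rz, dx, dy, dz, gripper
```

```bash
cat >> h.py <<'E'
from scipy.spatial.transform import Rotation as Ro
def state():
    o=r.get_obs(); R=Ro.from_rotvec(o["orientation"]).as_matrix(); p=np.array(o["tcp_pos"])
    np.set_printoptions(precision=3,suppress=True)
    print(o["clock"],"p",p,"tip",p+r.tcp_to_tips*R[:,2],"j",np.round(o["joints"],2),"F",np.round(o["contact_force"],1),"w",o["grip_width"]); print(R)
    return p,R
A=np.array([.6435,.066])
def goal(phi,rt,zt,th,psi=None):   # tip at table angle phi (deg left of front), heading psi
    psi=np.radians(-phi if psi is None else psi); f=np.radians(phi); th=np.radians(th)
    tip=np.r_[A+rt*np.array([-np.cos(f),np.sin(f)]),zt]
    z=np.array([np.cos(psi)*np.sin(th),np.sin(psi)*np.sin(th),-np.cos(th)]); y=np.array([-np.sin(psi),np.cos(psi),0])
    return tip-r.tcp_to_tips*z,np.c_[np.cross(y,z),y,z]
def delta(p,R,g):  # rotation first then shift in goal frame
    return "rot deg",np.degrees(Ro.from_matrix(R.T@g[1]).as_rotvec()),"then mm",1e3*g[1].T@(g[0]-p)
E
python3 -c "
from h import *
state()"
```

```text
0.1 p [ 0.206 -0.642  0.252] tip [ 0.206 -0.642  0.23 ] j [ 1.15  0.48  0.02  1.56 -0.01  1.11 -0.08] F [ 0.4 -1.   0.2] w 0.08535897089324336
[[ 0.952  0.305 -0.001]
 [ 0.305 -0.952  0.002]
 [-0.    -0.002 -1.   ]]
```

Every key is required.

step_arm(
  moves=[
    {"rx": 0, "ry": 0, "rz": -2.5, "dx": 30, "dy": 0, "dz": 0, "gripper": -1},
    {"rx": 0, "ry": 0, "rz": -5, "dx": 59, "dy": -2.6, "dz": 0, "gripper": -1},
    {"rx": 0, "ry": 0, "rz": -5, "dx": 59, "dy": -2.6, "dz": 0, "gripper": -1},
    {"rx": 0, "ry": 0, "rz": -5, "dx": 59, "dy": -2.6, "dz": 0, "gripper": -1},
    {"rx": 0, "ry": 0, "rz": -5, "dx": 59, "dy": -2.6, "dz": 0, "gripper": -1},
    {"rx": 0, "ry": 0, "rz": -5, "dx": 59, "dy": -2.6, "dz": 0, "gripper": -1},
    {"rx": 0, "ry": 0, "rz": -5, "dx": 59, "dy": -2.6, "dz": 0, "gripper": -1},
    {"rx": 0, "ry": 0, "rz": -5, "dx": 59, "dy": -2.6, "dz": 0, "gripper": -1},
    {"rx": 0, "ry": 0, "rz": -5, "dx": 59, "dy": -2.6, "dz": 0, "gripper": -1},
    {"rx": 0, "ry": 0, "rz": -5, "dx": 59, "dy": -2.6, "dz": 0, "gripper": -1},
    {"rx": 0, "ry": 0, "rz": -5, "dx": 59, "dy": -2.6, "dz": 0, "gripper": -1},
    {"rx": 0, "ry": 0, "rz": -2.5, "dx": 30, "dy": 0, "dz": 0, "gripper": -1},
    {"rx": 0, "ry": 0, "rz": 0, "dx": 0, "dy": 0, "dz": 0, "gripper": -1},
  ],
  grip_force=100,
)

```text
clock: 1.72
tcp_pos: [0.6483, -0.1945, 0.2532]
orientation: [-2.522, -1.871, -0.002]
contact_force: [-0.1, -0.8, 0.9]
grip_width: 0.0002
gripper_force: 0.0
```

```bash
python3 -c "
from h import *
p,R=state()
print(*delta(p,R,goal(45,.23,.2,38)))"
```

```text
1.725 p [ 0.648 -0.195  0.253] tip [ 0.648 -0.194  0.231] j [ 0.43  0.5  -0.33  1.53  0.17  1.14 -0.23] F [-0.1 -0.8  0.9] w 0.00015923009181861543
[[ 0.29   0.957  0.   ]
 [ 0.957 -0.29   0.002]
 [ 0.002 -0.    -1.   ]]
rot deg [-20.455 -34.283 -59.524] then mm [ 361.851  180.806 -237.183]
```

step_arm(
  moves=[
    {"rx": -2.56, "ry": -4.29, "rz": -7.44, "dx": 0, "dy": 0, "dz": 0, "gripper": -1},
    {"rx": -2.56, "ry": -4.29, "rz": -7.44, "dx": 0, "dy": 0, "dz": 0, "gripper": -1},
    {"rx": -2.56, "ry": -4.29, "rz": -7.44, "dx": 0, "dy": 0, "dz": 0, "gripper": -1},
    {"rx": -2.56, "ry": -4.29, "rz": -7.44, "dx": 0, "dy": 0, "dz": 0, "gripper": -1},
    {"rx": -2.56, "ry": -4.29, "rz": -7.44, "dx": 0, "dy": 0, "dz": 0, "gripper": -1},
    {"rx": -2.56, "ry": -4.29, "rz": -7.44, "dx": 0, "dy": 0, "dz": 0, "gripper": -1},
    {"rx": -2.56, "ry": -4.29, "rz": -7.44, "dx": 0, "dy": 0, "dz": 0, "gripper": -1},
    {"rx": -2.56, "ry": -4.29, "rz": -7.44, "dx": 0, "dy": 0, "dz": 0, "gripper": -1},
    {"rx": 0, "ry": 0, "rz": 0, "dx": 36, "dy": 18, "dz": -24, "gripper": -1},
    {"rx": 0, "ry": 0, "rz": 0, "dx": 36, "dy": 18, "dz": -24, "gripper": -1},
    {"rx": 0, "ry": 0, "rz": 0, "dx": 36, "dy": 18, "dz": -24, "gripper": -1},
    {"rx": 0, "ry": 0, "rz": 0, "dx": 36, "dy": 18, "dz": -24, "gripper": -1},
    {"rx": 0, "ry": 0, "rz": 0, "dx": 36, "dy": 18, "dz": -24, "gripper": -1},
    {"rx": 0, "ry": 0, "rz": 0, "dx": 36, "dy": 18, "dz": -24, "gripper": -1},
    {"rx": 0, "ry": 0, "rz": 0, "dx": 36, "dy": 18, "dz": -24, "gripper": -1},
    {"rx": 0, "ry": 0, "rz": 0, "dx": 36, "dy": 18, "dz": -24, "gripper": -1},
    {"rx": 0, "ry": 0, "rz": 0, "dx": 36, "dy": 18, "dz": -24, "gripper": -1},
    {"rx": 0, "ry": 0, "rz": 0, "dx": 36, "dy": 18, "dz": -24, "gripper": -1},
    {"rx": 0, "ry": 0, "rz": 0, "dx": 0, "dy": 0, "dz": 0, "gripper": -1},
  ],
)

```text
clock: 4.1
tcp_pos: [0.4717, 0.2374, 0.2195]
orientation: [0.964, 2.317, -0.332]
contact_force: [1.1, -0.6, -0.3]
grip_width: -0.0003
gripper_force: 0.0
```

```bash
python3 -c "
from h import *
p,R=state()
print(*delta(p,R,goal(45,.23,.2,38)))
g=goal(45,.23,.2,38)
print(*delta(*g,goal(45,.185,.14,38)),*delta(*goal(45,.185,.14,38),goal(45,.122,.082,38)))
for n in('side','top'): 
    im=r.grab_frame(n); cv2.imwrite(f'pics/{n}1.png',im)
cv2.imwrite('pics/z3.png',cv2.resize(cv2.imread('pics/side1.png')[120:280,130:330],None,fx=3.7,fy=3.7))
"
```

```text
4.1 p [0.472 0.237 0.219] tip [0.481 0.228 0.202] j [-0.45  0.39 -0.61  2.02  0.93  1.22 -0.79] F [ 1.1 -0.6 -0.3] w -0.00026244654465025193
[[-0.556  0.709  0.434]
 [ 0.559  0.705 -0.437]
 [-0.616 -0.    -0.788]]
rot deg [-0.122 -0.002 -0.126] then mm [2.017 0.296 1.119]
rot deg [0. 0. 0.] then mm [ 1.479 -0.    74.985] rot deg [0. 0. 0.] then mm [-13.936   0.     84.491]
```

View pics/z3.png

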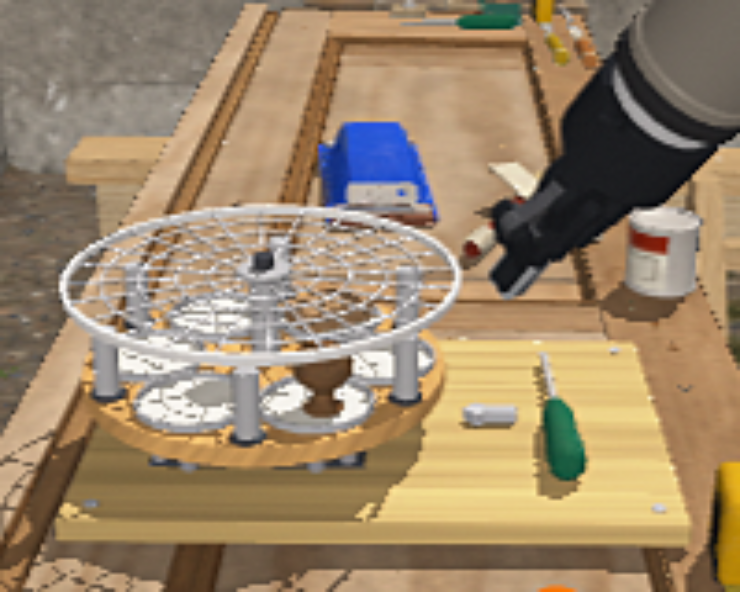

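The tilted, shut gripper is at the front right in the crop, with the tip near (505,293), and the table is undisturbed. Before going under the rim I'll check the stand's height and the post and knob positions across both views. The tip itself serves as a check too.

Run:
```python
from h import *
np.set_printoptions(precision=4,suppress=True)
Z=lambda x,y:(130+(x+.5)/3.7-.5,120+(y+.5)/3.7-.5)
print("tip side-proj(z3)",(proj("side",[[.481,.228,.202]])-[130,120])*3.7)
for n,a,b in(("c1",(69,565),(775,423)),("c2",(404,556),(712,209)),("scr1",(89,543),(739,406)),("scr2",(379,534),(686,217))):
    print(n,tri(T(*a),S(*b)))
for z0 in(0,.004,.008):
    print(z0,"postL foot side",onz("side",S(438,268),.066+z0),"knob foot side",onz("side",S(341,290),.066+z0),"knob head top",onz("top",T(130,260),.11+z0),
     "far/near rim y",onz("side",S(267,48),.136+z0)[1],onz("side",S(267,235),.131+z0)[1])
    f=np.radians([30,-30,90,-90,150,-150]); P=np.c_[A[0]-.119*np.cos(f),A[1]+.119*np.sin(f),0*f+.116+z0]
    print("post tops pred top crop",((proj("top",P)-[190,85])*3.8).round(0).tolist()); P[:,2]-=.05
    print("post feet pred top/side crop",((proj("top",P)-[190,85])*3.8).round(0).tolist(),((proj("side",P)-[140,165])*4.4).round(0).tolist())
```

```text
tip side-proj(z3) [[499.6079 284.3276]]
c1 (array([0.3489, 0.2088, 0.0261]), np.float64(0.0010524558890033448))
c2 (array([ 0.3481, -0.08  ,  0.0231]), np.float64(0.002248688045038672))
scr1 (array([0.367 , 0.1914, 0.0263]), np.float64(0.0001813652397078136))
scr2 (array([ 0.3683, -0.0593,  0.0262]), np.float64(0.00029134330682265453))
0 postL foot side [0.5393 0.1027 0.066 ] knob foot side [0.5955 0.1326 0.066 ] knob head top [0.5957 0.1429 0.11  ] far/near rim y -0.08801955602658973 0.19424774034718428
post tops pred top crop [[149.0, 322.0], [294.0, 318.0], [77.0, 202.0], [363.0, 193.0], [147.0, 81.0], [288.0, 77.0]]
post feet pred top/side crop [[156.0, 334.0], [295.0, 330.0], [86.0, 219.0], [362.0, 210.0], [153.0, 102.0], [290.0, 97.0]] [[434.0, 284.0], [437.0, 199.0], [246.0, 331.0], [287.0, 161.0], [81.0, 279.0], [119.0, 195.0]]
0.004 postL foot side [0.5392 0.1105 0.07  ] knob foot side [0.5949 0.1402 0.07  ] knob head top [0.5946 0.1424 0.114 ] far/near rim y -0.07691166282615303 0.20247020351238565
post tops pred top crop [[149.0, 321.0], [294.0, 317.0], [76.0, 201.0], [363.0, 192.0], [146.0, 80.0], [288.0, 75.0]]
post feet pred top/side crop [[156.0, 333.0], [295.0, 329.0], [85.0, 217.0], [362.0, 209.0], [153.0, 100.0], [289.0, 96.0]] [[434.0, 278.0], [437.0, 194.0], [246.0, 325.0], [287.0, 155.0], [81.0, 273.0], [119.0, 189.0]]
0.008 postL foot side [0.5391 0.1184 0.074 ] knob foot side [0.5943 0.1478 0.074 ] knob head top [0.5936 0.1419 0.118 ] far/near rim y -0.06580376962571632 0.21069266667758724
post tops pred top crop [[148.0, 320.0], [294.0, 316.0], [75.0, 200.0], [363.0, 191.0], [146.0, 78.0], [288.0, 73.0]]
post feet pred top/side crop [[155.0, 332.0], [295.0, 328.0], [85.0, 216.0], [362.0, 207.0], [152.0, 99.0], [289.0, 94.0]] [[434.0, 272.0], [437.0, 188.0], [246.0, 318.0], [287.0, 150.0], [80.0, 267.0], [119.0, 183.0]]
```

Both views agree that the stand's origin is at z≈+0.006: board screws at .026, rim and feet consistent. Tip target: table angle 42.5°, radius .120, z .090, tilt 45°, with about 7 mm clear of the rim.

```bash
python3 -c "
from h import *
p,R=state()
a=goal(42.5,.21,.165,45);b=goal(42.5,.12,.09,45)
print(*delta(p,R,a)); print(*delta(*a,b))
"
```

```text
4.2 p [0.473 0.233 0.22 ] tip [0.482 0.224 0.202] j [-0.45  0.38 -0.6   2.02  0.93  1.22 -0.79] F [ 0.5 -0.2 -0.6] w 0.00013935181043564865
[[-0.552  0.713  0.432]
 [ 0.56   0.701 -0.442]
 [-0.618 -0.002 -0.786]]
rot deg [-2.055 -6.842 -2.149] then mm [18.258 -8.062 37.01 ]
rot deg [0. 0. 0.] then mm [-10.607  -0.    116.673]
```

step_arm(
  moves=[
    {"rx": -2.05, "ry": -6.85, "rz": -2.15, "dx": 0, "dy": 0, "dz": 0, "gripper": -1},
    {"rx": 0, "ry": 0, "rz": 0, "dx": 9, "dy": -4, "dz": 18.5, "gripper": -1},
    {"rx": 0, "ry": 0, "rz": 0, "dx": 9, "dy": -4, "dz": 18.5, "gripper": -1},
    {"rx": 0, "ry": 0, "rz": 0, "dx": 0, "dy": 0, "dz": 0, "gripper": -1},
    {"rx": 0, "ry": 0, "rz": 0, "dx": 0, "dy": 0, "dz": 0, "gripper": -1},
  ],
)

```text
clock: 4.82
tcp_pos: [0.4774, 0.2188, 0.1816]
orientation: [0.865, 2.223, -0.357]
contact_force: [-0.6, -0.0, 0.2]
grip_width: -0.0001
gripper_force: 0.0
```

```bash
python3 -c "
from h import *
p,R=state()
print(*delta(p,R,goal(42.5,.12,.09,45)))
"
```

```text
4.825 p [0.477 0.219 0.182] tip [0.489 0.208 0.166] j [-0.51  0.46 -0.57  2.11  1.1   1.23 -0.95] F [-0.6 -0.   0.2] w -0.0001032948625656082
[[-0.521  0.676  0.522]
 [ 0.478  0.737 -0.477]
 [-0.707  0.001 -0.707]]
rot deg [ 0.045 -0.003 -0.055] then mm [ -9.955  -0.419 117.502]
```

Now in, with a stop just short of the rim's underside to look.

step_arm(
  moves=[
    {"rx": 0, "ry": 0, "rz": 0, "dx": -1.2, "dy": 0, "dz": 14, "gripper": -1},
    {"rx": 0, "ry": 0, "rz": 0, "dx": -1.2, "dy": 0, "dz": 14, "gripper": -1},
    {"rx": 0, "ry": 0, "rz": 0, "dx": -1.2, "dy": 0, "dz": 14, "gripper": -1},
    {"rx": 0, "ry": 0, "rz": 0, "dx": -1.2, "dy": 0, "dz": 14, "gripper": -1},
    {"rx": 0, "ry": 0, "rz": 0, "dx": -1.2, "dy": 0, "dz": 14, "gripper": -1},
    {"rx": 0, "ry": 0, "rz": 0, "dx": -1.2, "dy": 0, "dz": 14, "gripper": -1},
    {"rx": 0, "ry": 0, "rz": 0, "dx": 0, "dy": 0, "dz": 0, "gripper": -1},
    {"rx": 0, "ry": 0, "rz": 0, "dx": 0, "dy": 0, "dz": 0, "gripper": -1},
  ],
)

```text
clock: 5.82
tcp_pos: [0.5242, 0.1764, 0.1265]
orientation: [0.863, 2.225, -0.356]
contact_force: [-0.4, 0.1, -0.5]
grip_width: 0.0002
gripper_force: 0.0
```

```bash
python3 -c "
from h import *
p,R=state()
print(*delta(p,R,goal(42.5,.12,.09,45)))
a=cv2.resize(r.grab_frame('side')[140:260,150:290],None,fx=2.85,fy=4)
a=cv2.resize(r.grab_frame('side')[150:250,160:280],None,fx=5,fy=5,interpolation=2)[:, :400+0] if 0 else cv2.resize(r.grab_frame('side')[150:250,170:280],None,fx=3.6,fy=3.6,interpolation=2)
b=cv2.resize(r.grab_frame('top')[90:190,195:305],None,fx=3.6,fy=3.6,interpolation=2)
cv2.imwrite('pics/z4.png',np.hstack([a,b]))
"
```

```text
5.825 p [0.524 0.176 0.127] tip [0.536 0.166 0.111] j [-0.45  0.55 -0.49  2.13  1.26  1.13 -1.01] F [-0.4  0.1 -0.5] w 0.00020862962830978023
[[-0.523  0.674  0.522]
 [ 0.477  0.739 -0.476]
 [-0.706  0.001 -0.708]]
rot deg [ 0.115 -0.056  0.057] then mm [-4.268 -0.842 33.892]
```

View pics/z4.png

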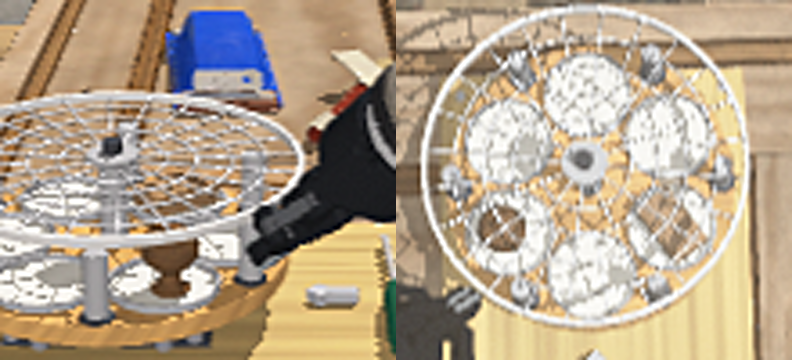

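The tip is just under and outside the rim, at side crop (260,250), on the left side of post_left (250,220). In the top crop it's at (465,303), clear of the knob (500,230). Going the rest of the way.

step_arm(
  moves=[
    {"rx": 0, "ry": 0, "rz": 0, "dx": -1, "dy": -0.2, "dz": 8.5, "gripper": -1},
    {"rx": 0, "ry": 0, "rz": 0, "dx": -1, "dy": -0.2, "dz": 8.5, "gripper": -1},
    {"rx": 0, "ry": 0, "rz": 0, "dx": -1, "dy": -0.2, "dz": 8.5, "gripper": -1},
    {"rx": 0, "ry": 0, "rz": 0, "dx": -1, "dy": -0.2, "dz": 8.5, "gripper": -1},
    {"rx": 0, "ry": 0, "rz": 0, "dx": 0, "dy": 0, "dz": 0, "gripper": -1},
    {"rx": 0, "ry": 0, "rz": 0, "dx": 0, "dy": 0, "dz": 0, "gripper": -1},
  ],
)

```text
clock: 6.72
tcp_pos: [0.5436, 0.1575, 0.1052]
orientation: [0.863, 2.225, -0.356]
contact_force: [-1.0, -0.0, 0.4]
grip_width: 0.0
gripper_force: 0.0
```

```bash
python3 -c "
from h import *
p,R=state()
print(*delta(p,R,goal(42.5,.12,.09,45)))
a=goal(42.5,.12,.09,45);b=goal(39.5,.12,.09,45)
print(Ro.from_matrix(a[1].T@b[1]).as_rotvec(degrees=True), 1e3*a[1].T@(b[0]-a[0]))
a=cv2.resize(r.grab_frame('side')[150:250,170:280],None,fx=3.6,fy=3.6,interpolation=2)
b=cv2.resize(r.grab_frame('top')[90:190,195:305],None,fx=3.6,fy=3.6,interpolation=2)
cv2.imwrite('pics/z5.png',np.hstack([a,b]))
"
```

```text
6.725 p [0.544 0.158 0.105] tip [0.555 0.147 0.09 ] j [-0.42  0.59 -0.46  2.12  1.32  1.09 -1.03] F [-1.  -0.   0.4] w 2.8396342273548842e-05
[[-0.522  0.674  0.522]
 [ 0.477  0.739 -0.476]
 [-0.706  0.001 -0.708]]
rot deg [ 0.097 -0.051  0.053] then mm [-0.208  0.049 -0.297]
[-2.121  0.    -2.121] [-0.131 -7.094  0.131]
```

View pics/z5.png

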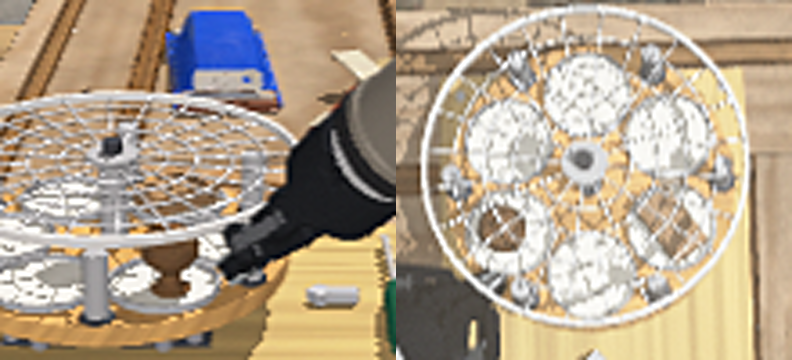

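The tip is beside the post (top crop (492,283) next to (523,290)), with no contact force. Now I push along the arc.

step_arm(
  moves=[
    {"rx": -0.7, "ry": 0, "rz": -0.7, "dx": 0, "dy": -2.4, "dz": 0, "gripper": -1},
    {"rx": -0.7, "ry": 0, "rz": -0.7, "dx": 0, "dy": -2.4, "dz": 0, "gripper": -1},
    {"rx": -0.7, "ry": 0, "rz": -0.7, "dx": 0, "dy": -2.4, "dz": 0, "gripper": -1},
    {"rx": -1.4, "ry": 0, "rz": -1.4, "dx": -0.1, "dy": -4.7, "dz": 0.1, "gripper": -1},
    {"rx": -1.4, "ry": 0, "rz": -1.4, "dx": -0.1, "dy": -4.7, "dz": 0.1, "gripper": -1},
    {"rx": -1.4, "ry": 0, "rz": -1.4, "dx": -0.1, "dy": -4.7, "dz": 0.1, "gripper": -1},
    {"rx": -1.4, "ry": 0, "rz": -1.4, "dx": -0.1, "dy": -4.7, "dz": 0.1, "gripper": -1},
    {"rx": -1.4, "ry": 0, "rz": -1.4, "dx": -0.1, "dy": -4.7, "dz": 0.1, "gripper": -1},
    {"rx": -1.4, "ry": 0, "rz": -1.4, "dx": -0.1, "dy": -4.7, "dz": 0.1, "gripper": -1},
    {"rx": -1.4, "ry": 0, "rz": -1.4, "dx": -0.1, "dy": -4.7, "dz": 0.1, "gripper": -1},
    {"rx": -1.4, "ry": 0, "rz": -1.4, "dx": -0.1, "dy": -4.7, "dz": 0.1, "gripper": -1},
    {"rx": 0, "ry": 0, "rz": 0, "dx": 0, "dy": 0, "dz": 0, "gripper": -1},
  ],
)

```text
clock: 8.32
tcp_pos: [0.5187, 0.1176, 0.105]
orientation: [0.485, 2.316, -0.203]
contact_force: [-0.5, 0.6, 0.7]
grip_width: -0.0002
gripper_force: 0.0
```

```bash
python3 -c "
from h import *
p,R=state()
t=p+.022*R[:,2]; d=t[:2]-A; print('phi',np.degrees(np.arctan2(d[1],-d[0])),'r',np.hypot(*d),'psi',np.degrees(np.arctan2(R[1,2],R[0,2])))
print(*delta(p,R,goal(23,.12,.09,45)))
a=cv2.resize(r.grab_frame('side')[150:250,170:280],None,fx=3.6,fy=3.6,interpolation=2)
b=cv2.resize(r.grab_frame('top')[90:190,195:305],None,fx=3.6,fy=3.6,interpolation=2)
cv2.imwrite('pics/z6.png',np.hstack([a,b]))
"
```

```text
8.325 p [0.519 0.118 0.105] tip [0.533 0.111 0.089] j [-0.33  0.49 -0.46  2.37  1.68  0.91 -1.07] F [-0.5  0.6  0.7] w -0.00016149705155685297
[[-0.648  0.402  0.647]
 [ 0.283  0.916 -0.285]
 [-0.707 -0.002 -0.707]]
phi 22.309111525079448 r 0.11946881337617016 psi -23.769159779962603
rot deg [-0.544 -0.032 -0.414] then mm [ 0.003  1.232 -0.775]
```

View pics/z6.png

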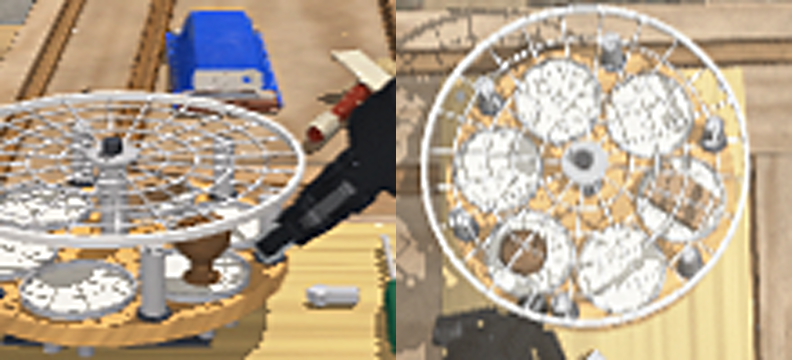

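The disc follows, the knob is riding upright, and the push has turned it about 15–20°. Joint 4 is at 2.37, close to its 2.44 limit, so I'll reduce the tilt to bring the wrist outward before continuing.

```bash
python3 -c "
from h import *
p,R=state()
a=goal(21,.124,.083,34); print(*delta(p,R,a))
b=goal(19,.124,.083,34)
print(Ro.from_matrix(a[1].T@b[1]).as_rotvec(degrees=True), 1e3*a[1].T@(b[0]-a[0]))
"
```

```text
8.425 p [0.519 0.119 0.105] tip [0.534 0.113 0.09 ] j [-0.33  0.49 -0.46  2.36  1.68  0.91 -1.07] F [ 0.5 -0.  -1. ] w -0.00011625685928146009
[[-0.648  0.401  0.648]
 [ 0.284  0.916 -0.283]
 [-0.707  0.    -0.707]]
rot deg [-1.676 10.976 -2.052] then mm [ 3.451 -5.217  2.487]
[-1.118  0.    -1.658] [-0.069 -4.757  0.046]
```

step_arm(
  moves=[
    {"rx": -0.85, "ry": 5.5, "rz": -1, "dx": 0, "dy": 0, "dz": 0, "gripper": -1},
    {"rx": -0.85, "ry": 5.5, "rz": -1, "dx": 3.4, "dy": -5, "dz": 2.5, "gripper": -1},
    {"rx": -1.1, "ry": 0, "rz": -1.65, "dx": -0.1, "dy": -4.7, "dz": 0, "gripper": -1},
    {"rx": -1.1, "ry": 0, "rz": -1.65, "dx": -0.1, "dy": -4.7, "dz": 0, "gripper": -1},
    {"rx": -1.1, "ry": 0, "rz": -1.65, "dx": -0.1, "dy": -4.7, "dz": 0, "gripper": -1},
    {"rx": -1.1, "ry": 0, "rz": -1.65, "dx": -0.1, "dy": -4.7, "dz": 0, "gripper": -1},
    {"rx": 0, "ry": 0, "rz": 0, "dx": 0, "dy": 0, "dz": 0, "gripper": -1},
  ],
)

```text
clock: 9.3
tcp_pos: [0.5113, 0.097, 0.1013]
orientation: [0.292, 2.534, -0.089]
contact_force: [0.2, -1.0, -0.5]
grip_width: -0.0001
gripper_force: 0.0
```

```bash
cat >> h.py <<'E'
def phi(p,R):
    t=p+r.tcp_to_tips*R[:,2]; d=t[:2]-A; f=np.degrees(np.arctan2(d[1],-d[0]))
    print('phi',f,'r',np.hypot(*d),'psi',np.degrees(np.arctan2(R[1,2],R[0,2])),'tilt',np.degrees(np.arccos(-R[2,2])))
E
python3 -c "
from h import *
p,R=state(); phi(p,R)
print(*delta(p,R,goal(13,.124,.083,34)))
"
```

```text
9.3 p [0.511 0.097 0.101] tip [0.523 0.094 0.083] j [-0.15  0.39 -0.44  2.38  1.69  0.56 -0.76] F [ 0.2 -1.  -0.5] w -0.00011686425058976545
[[-0.807  0.227  0.544]
 [ 0.188  0.974 -0.127]
 [-0.559  0.    -0.829]]
phi 13.212005386480616 r 0.12351984581507021 psi -13.084304772449924 tilt 33.986233752018585
rot deg [-0.047 -0.014 -0.11 ] then mm [ 0.457 -0.475 -0.19 ]
```

step_arm(
  moves=[
    {"rx": -1.1, "ry": 0, "rz": -1.65, "dx": -0.1, "dy": -4.7, "dz": 0, "gripper": -1},
    {"rx": -1.1, "ry": 0, "rz": -1.65, "dx": -0.1, "dy": -4.7, "dz": 0, "gripper": -1},
    {"rx": -1.1, "ry": 0, "rz": -1.65, "dx": -0.1, "dy": -4.7, "dz": 0, "gripper": -1},
    {"rx": -1.1, "ry": 0, "rz": -1.65, "dx": -0.1, "dy": -4.7, "dz": 0, "gripper": -1},
    {"rx": -1.1, "ry": 0, "rz": -1.65, "dx": -0.1, "dy": -4.7, "dz": 0, "gripper": -1},
    {"rx": -1.1, "ry": 0, "rz": -1.65, "dx": -0.1, "dy": -4.7, "dz": 0, "gripper": -1},
    {"rx": 0, "ry": 0, "rz": 0, "dx": 0, "dy": 0, "dz": 0, "gripper": -1},
  ],
)

```text
clock: 10.18
tcp_pos: [0.5081, 0.0692, 0.1016]
orientation: [0.028, 2.548, -0.009]
contact_force: [1.6, 0.4, -0.3]
grip_width: 0.0002
gripper_force: 0.0
```

```bash
python3 -c "
from h import *
p,R=state(); phi(p,R)
print(*delta(p,R,goal(1,.124,.083,34)))
"
```

```text
10.175 p [0.508 0.069 0.102] tip [0.52  0.069 0.083] j [ 0.05  0.37 -0.5   2.43  2.02  0.43 -0.76] F [ 1.6  0.4 -0.3] w 0.0001539650167644794
[[-0.829  0.022  0.559]
 [ 0.018  1.    -0.012]
 [-0.559 -0.    -0.829]]
phi 1.3715905782726385 r 0.12316010473886507 psi -1.2700106019205595 tilt 33.989602919161996
rot deg [-0.151 -0.01  -0.211] then mm [ 0.918 -0.857 -0.151]
```

Joint 4 is nearly at its limit, so I'm taking off a bit more tilt and going on in short calls.

step_arm(
  moves=[
    {"rx": 0, "ry": 2.5, "rz": 0, "dx": 0.7, "dy": 0, "dz": 0, "gripper": -1},
    {"rx": -1.05, "ry": 0, "rz": -1.7, "dx": -0.1, "dy": -4.7, "dz": 0, "gripper": -1},
    {"rx": -1.05, "ry": 0, "rz": -1.7, "dx": -0.1, "dy": -4.7, "dz": 0, "gripper": -1},
    {"rx": -1.05, "ry": 0, "rz": -1.7, "dx": -0.1, "dy": -4.7, "dz": 0, "gripper": -1},
    {"rx": 0, "ry": 0, "rz": 0, "dx": 0, "dy": 0, "dz": 0, "gripper": -1},
  ],
)

```text
clock: 10.8
tcp_pos: [0.5081, 0.0554, 0.1015]
orientation: [-0.107, 2.59, 0.031]
contact_force: [-0.7, -0.2, -0.5]
grip_width: 0.0001
gripper_force: 0.0
```

```bash
python3 -c "
from h import *
p,R=state(); phi(p,R); print(r.get_obs()['joints'][3])
print(*delta(p,R,goal(-5,.124,.083,31.5)))
"
```

```text
10.8 p [0.508 0.055 0.102] tip [0.52  0.056 0.083] j [ 0.12  0.36 -0.47  2.41  2.07  0.3  -0.64] F [-0.7 -0.2 -0.5] w 0.00010216937910162324
[[-0.85  -0.083  0.521]
 [-0.07   0.997  0.043]
 [-0.523  0.    -0.853]]
phi -4.436866184969911 r 0.12432336295955473 psi 4.765587526547562 tilt 31.504915070076844
2.4148974754133654
rot deg [-0.122  0.005 -0.229] then mm [-0.406 -1.269 -0.052]
```

step_arm(
  moves=[
    {"rx": -1.05, "ry": 0, "rz": -1.7, "dx": -0.1, "dy": -4.7, "dz": 0, "gripper": -1},
    {"rx": -1.05, "ry": 0, "rz": -1.7, "dx": -0.1, "dy": -4.7, "dz": 0, "gripper": -1},
    {"rx": -1.05, "ry": 0, "rz": -1.7, "dx": -0.1, "dy": -4.7, "dz": 0, "gripper": -1},
    {"rx": 0, "ry": 0, "rz": 0, "dx": 0, "dy": 0, "dz": 0, "gripper": -1},
  ],
)

```text
clock: 11.3
tcp_pos: [0.5098, 0.0425, 0.1016]
orientation: [-0.244, 2.582, 0.071]
contact_force: [-0.5, 3.3, -0.6]
grip_width: 0.0001
gripper_force: 1.0
```

```bash
python3 -c "
from h import *
p,R=state(); phi(p,R)
print(*delta(p,R,goal(-11,.124,.083,31.5)))
a=cv2.resize(r.grab_frame('side')[150:250,170:280],None,fx=3.6,fy=3.6,interpolation=2)
b=cv2.resize(r.grab_frame('top')[90:190,195:305],None,fx=3.6,fy=3.6,interpolation=2)
cv2.imwrite('pics/z7.png',np.hstack([a,b]))
"
```

```text
11.3 p [0.51  0.042 0.102] tip [0.521 0.045 0.083] j [ 0.26  0.37 -0.52  2.41  2.25  0.23 -0.64] F [-0.5  3.3 -0.6] w 6.233846373873804e-05
[[-0.838 -0.188  0.513]
 [-0.159  0.982  0.1  ]
 [-0.522  0.002 -0.853]]
phi -9.894813597448957 r 0.12429212436110505 psi 10.989826535265006 tilt 31.485589636993897
rot deg [-0.005 -0.014 -0.196] then mm [-0.302 -2.399  0.014]
```

View pics/z7.png

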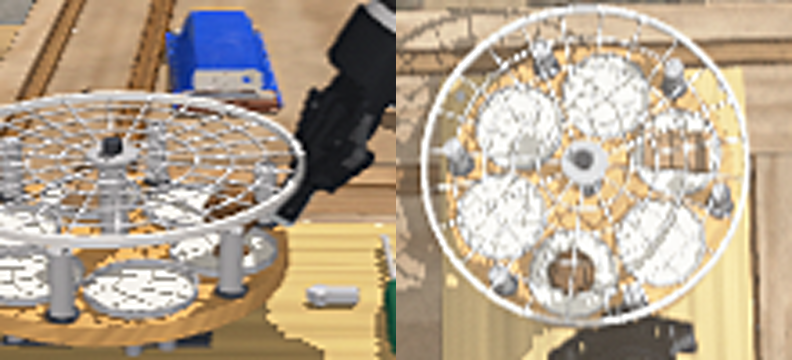

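Contact is 3.3 N at the notch entry. The knob is at top crop (570,270), about 10° short of front, and upright. The last bit goes straight sideways, slowly, so the roller can take over.

step_arm(
  moves=[
    {"rx": 0, "ry": 0, "rz": 0, "dx": 0, "dy": -3, "dz": 0, "gripper": -1},
    {"rx": 0, "ry": 0, "rz": 0, "dx": 0, "dy": -3, "dz": 0, "gripper": -1},
    {"rx": 0, "ry": 0, "rz": 0, "dx": 0, "dy": -3, "dz": 0, "gripper": -1},
    {"rx": 0, "ry": 0, "rz": 0, "dx": 0, "dy": -3, "dz": 0, "gripper": -1},
    {"rx": 0, "ry": 0, "rz": 0, "dx": 0, "dy": 0, "dz": 0, "gripper": -1},
    {"rx": 0, "ry": 0, "rz": 0, "dx": 0, "dy": 0, "dz": 0, "gripper": -1},
  ],
)

```text
clock: 12.15
tcp_pos: [0.5121, 0.0294, 0.1016]
orientation: [-0.244, 2.582, 0.069]
contact_force: [-0.1, -1.0, 0.4]
grip_width: 0.0
gripper_force: 0.0
```

```bash
cat >> h.py <<'E'
def disc():
    im=r.grab_frame('top'); hsv=cv2.cvtColor(im,cv2.COLOR_BGR2HSV)
    m=((hsv[...,0]<16)&(hsv[...,1]>100)&(hsv[...,2]<130)).astype(np.uint8)
    w=np.zeros_like(m); w[145:182,212:285]=1
    ys,xs=np.nonzero(m&w); c=(np.median(xs),np.median(ys)); P=onz('top',c,.112)
    d=P[:2]-A; print('knob px',c,len(xs),'pos',P,'angle left of front',np.degrees(np.arctan2(d[1],-d[0])),'r',np.hypot(*d)); return im
E
python3 -c "
from h import *
p,R=state(); phi(p,R); disc()
"
```

```text
12.15 p [0.512 0.029 0.102] tip [0.523 0.032 0.083] j [ 0.3   0.37 -0.53  2.4   2.28  0.22 -0.63] F [-0.1 -1.   0.4] w 1.358505057014217e-05
[[-0.838 -0.187  0.513]
 [-0.16   0.982  0.098]
 [-0.522  0.    -0.853]]
phi -16.00726895235996 r 0.1249603010151042 psi 10.816979565275266 tilt 31.498796322762853
knob px (np.float64(253.0), np.float64(161.0)) 5 pos [0.567 0.051 0.112] angle left of front -10.962363981373244 r 0.07814145360286268
```

The contact force is gone: the roller took the disc home ahead of the finger. Withdrawing along the finger axis, slightly outward.

step_arm(
  moves=[
    {"rx": 0, "ry": 0, "rz": 0, "dx": 3, "dy": 0.5, "dz": -6, "gripper": -1},
    {"rx": 0, "ry": 0, "rz": 0, "dx": 3, "dy": 0, "dz": -10, "gripper": -1},
    {"rx": 0, "ry": 0, "rz": 0, "dx": 3, "dy": 0, "dz": -12, "gripper": -1},
    {"rx": 0, "ry": 0, "rz": 0, "dx": 2, "dy": 0, "dz": -14, "gripper": -1},
    {"rx": 0, "ry": 0, "rz": 0, "dx": 0, "dy": 0, "dz": -20, "gripper": -1},
    {"rx": 0, "ry": 0, "rz": 0, "dx": 0, "dy": 0, "dz": -25, "gripper": -1},
    {"rx": 0, "ry": 0, "rz": 0, "dx": 0, "dy": 0, "dz": -25, "gripper": -1},
    {"rx": 0, "ry": 0, "rz": 0, "dx": 0, "dy": 0, "dz": 0, "gripper": -1},
    {"rx": 0, "ry": 0, "rz": 0, "dx": 0, "dy": 0, "dz": 0, "gripper": -1},
  ],
)

```text
clock: 13.32
tcp_pos: [0.4506, 0.0171, 0.1833]
orientation: [-0.243, 2.583, 0.067]
contact_force: [0.1, 0.8, -0.6]
grip_width: -0.0001
gripper_force: 0.0
```

```bash
python3 -c "
from h import *
p,R=state(); phi(p,R)
a=cv2.resize(r.grab_frame('side')[150:250,170:280],None,fx=3.6,fy=3.6,interpolation=2)
b=cv2.resize(r.grab_frame('top')[90:190,195:305],None,fx=3.6,fy=3.6,interpolation=2)
cv2.imwrite('pics/z8.png',np.hstack([a,b]))
f=np.radians([30,-30,90,-90,150,-150]); P=np.c_[A[0]-.119*np.cos(f),A[1]+.119*np.sin(f),0*f+.122]
print((proj('top',P)-[195,90])*3.6+[396,0])
"
```

```text
13.325 p [0.451 0.017 0.183] tip [0.462 0.019 0.165] j [ 1.16  0.23 -1.38  2.44  1.14  0.23  0.54] F [ 0.1  0.8 -0.6] w -0.0001366695026313874
[[-0.838 -0.186  0.513]
 [-0.159  0.982  0.097]
 [-0.522 -0.001 -0.853]]
phi -14.449465744578085 r 0.1875410515327238 psi 10.669332464727825 tilt 31.4391295666921
[[518.663 285.385]
 [656.522 281.404]
 [449.566 171.735]
 [722.02  163.267]
 [516.198  56.566]
 [650.828  52.092]]
```

View pics/z8.png

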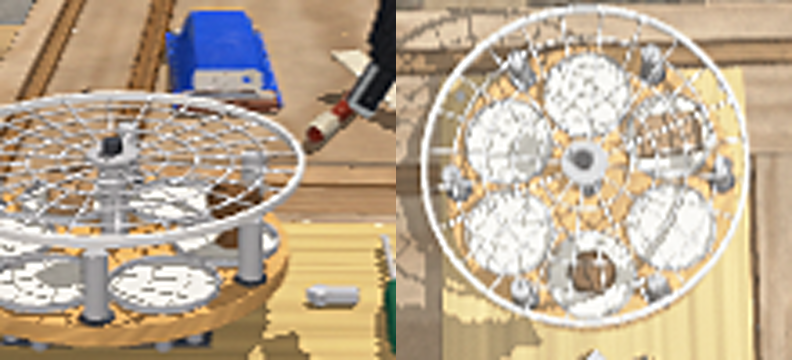

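The posts are back at their starting notch pixels (523,290) and (657,290). The knob stands upright in the front station at (590,272), and the gripper is clear of everything. Handing in.

```bash
python3 -c "
from bench import r
print(r.hand_in())"
```

```text
the job is handed in; nothing more can be done
None
```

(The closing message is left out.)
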